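Find and release the key left latched on the luthier's bench switch box

ROBOT

A 7-joint arm with a two-finger parallel gripper is mounted at the origin on the work surface. World frame = base frame: x ahead of the robot, y to its left, z up, the work surface at z = 0. Lengths are in m, angles in rad, forces in N, time in s.
With the tool pointing down it reaches from about 0.4 to 0.875 m from the base axis. Payload 6.5 kg.
Tool frame: the origin (TCP) lies on the centre line of the jaws, within the pads' length; the fingertips stand 17 mm ahead of it and the grasp point (between the pads) lies 2 mm behind it; x points along the fingers, z is the direction in which the jaws open and shut, and the axes are right-handed (so a half turn about x gives the same grasp; the last joint's range is limited). The gripper opens to 88 mm and grips with 3 to 60 N. Pads are 18 mm wide; open, the fingers measure 123 mm over their backs; the gripper's body (75 mm by 187 mm) begins 45 mm behind the grasp point.
Start: joints at [1.241, 0.536, -0.004, 1.538, 0.003, 1.067, -0.071], TCP at [0.169, -0.628, 0.23] pointing down, gripper open.
Joint ranges: [-2.7, 2.7], [-0.37, 2.16], [-1.27, 1.26], [0.24, 2.4], [-1.31, 4.45], [0.19, 1.91], [-2.76, 2.76]. Speed limits (rad/s): [2.39, 2.39, 3.14, 3.14, 3.14, 3.14, 3.14].

INTERFACE

Orientations are given as a 3x3 rotation matrix whose columns are the frame's x, y, z axes.
In Python, from rig import manip gives the robot as it stands.
- The arm moves only by the tool servo_tool, never from a script. Its arguments are lists of equal length, an entry for each row: "translation": the shift along the tool's x, y, z in mm, a list of three; "spin": the turn about the tool's x in units of 8 degrees (1.0 is 8 degrees). In form: {"translation": [[tx, ty, tz], ...], "spin": [spin, ...]}. A call has 1 to 12 rows; each row is the pose to reach, as a shift and turn from the pose measured when the call began, along the tool's axes at that moment; what a row does not reach only later rows make up. A row lasts 1/10 s, in which the tool goes at most 50 mm and 8.59 degrees, less where a joint would pass 70% of its speed; a pose out of reach is approached as far as the arm can. A call with a gripper value outside its range is refused whole. "grip" is the closure, from 0 (fully open) to 1 (shut), set as the call begins (left out, the last holds). The fingers move at their own pace and stop on an object; the grip force is fixed at half the most. Time passes only in rows, so rows that repeat a pose let the fingers close. It gives the time, the measured TCP pose, the force and the opening at its end, in the units of the state.
- manip.read_state(): the state, without advancing time (a new reading comes with each control period).
- manip.read_camera(name): name is "side" or "top" or "wrist"; returns (picture, depth): 384x512x3 uint8, blue, green, red; 384x512 float32, m along the optical axis (not along the pixel's ray), 0 where there is no reading.
- manip.get_calibration(name): a dict with "intrinsics" (3x3 intrinsics, pixels), "camera_from_world" (4x4, takes a point from world to camera coordinates); the wrist camera has in their place "hand_eye" (4x4, takes a point from camera to tool coordinates, whose origin is the TCP and whose axes are the tool frame's). Camera axes: x right, y up, looking along -z (the intrinsics and any distortion apply to the point x, -y, -z); pixel columns grow to the right and rows downward; lengths in m; the calibration is good to about 2 mm. A picture is of the moment at which its call begins: read the wrist's pose just before it. get_calibration takes no time and is no camera call.
- manip.finish_job(): hands the job in, once; it reports no verdict.
The state is a dict: "t": time; "joint_positions": joint angles; "dq": joint speeds; "effort": joint torques, N m; "position": TCP position; "ee_rot": TCP orientation; "wrist_force": force on the tool from outside, world axes, zero at the start; "torque": the same for the moment, N m; "finger_gap": finger opening in m.
Only numpy, scipy, OpenCV 4.12 (cv2) and the standard library are available. Lean on these libraries where they do the work, as an engineer would, in place of code of your own. Each camera call takes 0.05 s, during which the arm holds its last target. There are 200 camera calls.

TASK

One of the four keys on the green bench switch box has been left latched on, but the caps stand at uneven heights so you cannot see which. Tap the keys lightly with a fingertip to find the one that does not give, then press that one all the way down and let go so that it springs up. Give the free keys no more than a light tap (a few millimetres), and leave the jar, the plane and the rosin alone; nothing is to be gripped.

Things in the scene. Friction and masses are not known exactly. Their poses are not given: they have to be found in the camera images.
- switch_box: green switch box screwed to the bench, 130 x 300 mm and 50 mm high, with a dark steel top plate; origin at the centre of its underside, z up, the row of keys along its y axis (+y end = left, seen from the robot). Four identical keys with centres at y = +90, +30, -30, -90 mm and x = 0 in its frame.
- key1_top (a point): centre of the top of the leftmost (towards +y at yaw 0) key's round white cap, 26 mm across, 9 mm thick. All four keys are alike and slide straight down. Caps are screwed on to unequal heights (4 mm up or down), so tops start about 15 to 26 mm above the plate and height does not tell which key is latched.
- key2_top (a point): centre of the top of the second from left key's round white cap, 26 mm across, 9 mm thick. A free key (three of the four) stands fully up on its spring: it starts to yield at 1 N and goes 1 mm further for each 0.9 N; its stop is 9 mm down. It does not latch, it springs back.
- key3_top (a point): centre of the top of the third from left key's round white cap, 26 mm across, 9 mm thick. The latched key (exactly one of the four) sits 3 mm down and stands firm, with well under 1 mm of give, up to about 3.5 N.
- key4_top (a point): centre of the top of the rightmost (towards -y at yaw 0) key's round white cap, 26 mm across, 9 mm thick. Pushed on, the latched key yields against 5 N rising to about 10 N; its latch lets go for good about 4.5 mm below its start (stop: 6 mm below); released, it springs up to 3 mm above its start.
- latch (a joint): the hidden latch inside the box, which holds the one latched key: 0 m while it holds, about 0.0025 m where it lets go, 0.0038 m with the key on its stop; it stays where it was pushed. It does not tell which key.
- varnish_mid (a point): centre of a loose amber varnish jar, 52 mm across and 62 mm high, beside the box; not to be disturbed
- plane_mid (a point): middle of a loose small brass finger plane, 62 x 24 mm and 26 mm high, beside the box; not to be disturbed
- rosin_mid (a point): centre of a loose amber rosin cake, 52 mm across and 21 mm high, in front of the box (robot side); not to be disturbed

How it is judged:
At the end, for the whole second after the job is handed in: The key that was latched has sprung up (its top 2 to 4.5 mm from where it was at the start), the latch is pushed aside by more than 2 mm, the other three tops are within 1 mm of their starts, and the jar, plane and rosin are within 15 mm of theirs (((distance of key1_top from where it was at the start of the episode between 0.002 and 0.0045 m and distance of each of key2_top, key3_top, key4_top from where it was at the start of the episode below 0.001 m) or (distance of key2_top from where it was at the start of the episode between 0.002 and 0.0045 m and distance of each of key1_top, key3_top, key4_top from where it was at the start of the episode below 0.001 m) or (distance of key3_top from where it was at the start of the episode between 0.002 and 0.0045 m and distance of each of key1_top, key2_top, key4_top from where it was at the start of the episode below 0.001 m) or (distance of key4_top from where it was at the start of the episode between 0.002 and 0.0045 m and distance of each of key1_top, key2_top, key3_top from where it was at the start of the episode below 0.001 m)) and value of joint latch above 0.002 m and distance of each of varnish_mid, plane_mid, rosin_mid from where it was at the start of the episode below 0.015 m); the robot touches nothing.
It fails at once if a key other than the latched one is pushed down by more than 4 mm (more than a light tap) before the latched key is released (distance of any of key1_top, key2_top, key3_top, key4_top from where it was at the start of the episode above 0.004 m and value of joint latch below 0.001 m).
It fails at once if a free key is pushed down by more than 6.5 mm at any time (distance of any of key1_top, key2_top, key3_top, key4_top from where it was at the start of the episode above 0.0065 m).
It fails at once if a cap is pulled up past its height (z of any of key1_top, key2_top, key3_top, key4_top in the frame of switch_box above 0.079 m).
It fails at once if the varnish jar, the plane or the rosin is shifted or lifted by more than 15 mm (distance of any of varnish_mid, plane_mid, rosin_mid from where it was at the start of the episode above 0.015 m).
It also fails if it takes over 58 s, if anything falls off the work surface, if the arm or the gripper's body presses on something with over 40 N, if the wrist force passes 120 N, or if a joint passes its speed limit or range.

## Working session

There is one attempt and no reset: what is moved stays moved. The work goes in short steps, Python scripts to look and compute and a tool call to move; the robot and the scene stay as the last step left them, time stands still between calls to the robot, and variables do not carry over. Pictures are saved under pics/ and viewed, about 8 in all and at most 12, crops included, and the job is handed in when it is done.

Besides the shell and the picture viewer there is one more tool, called after "Emit:" by a JSON object that holds its "api" and its "payload", one argument or row to a line. servo_tool: Moves the arm, as the interface text tells. Its arguments: {"type":"object","properties":{"translation":{"type":"array","items":{"type":"array","items":{"type":"number"}}},"spin":{"type":"array","items":{"type":"number"}},"grip":{"type":"number"}},"required":["translation","spin"]}

```bash
mkdir -p pics
cat > h.py <<'E'
import numpy as np, cv2
from rig import manip
def world(name,pic_depth,st=None):
    c=manip.get_calibration(name);K=np.array(c["intrinsics"])
    d=pic_depth;v,u=np.mgrid[:d.shape[0],:d.shape[1]]
    p=np.stack([(u-K[0,2])/K[0,0]*d,-(v-K[1,2])/K[1,1]*d,-d],-1)
    if name=="wrist":
        T=np.array(c["hand_eye"]);p=p@T[:3,:3].T+T[:3,3]
        return p@np.array(st["ee_rot"]).T+np.array(st["position"])
    T=np.linalg.inv(np.array(c["camera_from_world"]));return p@T[:3,:3].T+T[:3,3]
E
python3 - <<'E'
from h import *
s=manip.read_state();print({k:np.round(v,3).tolist() for k,v in s.items()})
for n in ["top","side"]:
    im,d=manip.read_camera(n);cv2.imwrite(f"pics/{n}0.png",im);np.save(f"{n}0.npy",d)
    c=manip.get_calibration(n);print({k:(np.round(v,3).tolist() if not isinstance(v,str) else v) for k,v in c.items()},(d>0).mean())
a,b=cv2.imread("pics/top0.png"),cv2.imread("pics/side0.png")
E
```

```text
{'t': 0.0, 'joint_positions': [1.241, 0.537, -0.004, 1.539, 0.003, 1.067, -0.071], 'dq': [0.002, -0.0, 0.001, 0.001, -0.001, -0.002, -0.0], 'effort': [-0.0, -57.1, 0.991, -25.161, -0.056, 0.018, 0.0], 'position': [0.169, -0.627, 0.229], 'ee_rot': [[-0.001, 0.965, 0.261], [0.002, 0.261, -0.965], [-1.0, -0.0, -0.002]], 'wrist_force': [-1.156, 0.065, 0.667], 'torque': [-0.017, 0.058, -0.022], 'finger_gap': 0.088}
{'intrinsics': [[369.142, 0.0, 261.409], [0.0, 369.142, 199.641], [0.0, 0.0, 1.0]], 'camera_from_world': [[0.022, -0.999, -0.041, 0.053], [0.995, 0.018, 0.097, -0.554], [-0.096, -0.043, 0.994, -0.734], [0.0, 0.0, 0.0, 1.0]]} 0.9962056477864584
{'intrinsics': [[438.721, 0.0, 260.472], [0.0, 438.721, 190.148], [0.0, 0.0, 1.0]], 'camera_from_world': [[0.992, -0.122, 0.024, -0.524], [0.049, 0.561, 0.826, -0.117], [-0.114, -0.819, 0.563, -1.058], [0.0, 0.0, 0.0, 1.0]]} 0.9961293538411459
```

View pics/top0.png

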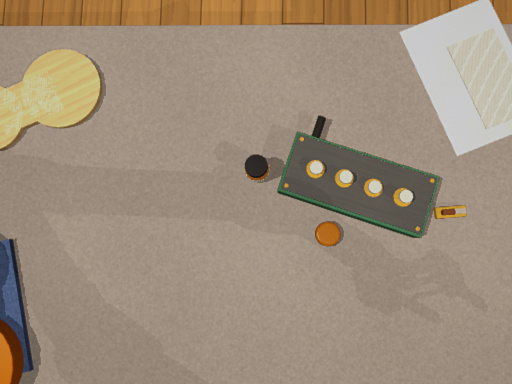

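View pics/side0.png

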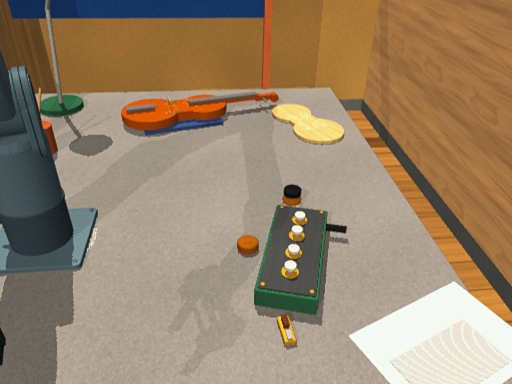

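Top view: caps at (316,169), (346,178), (375,187) and (405,197). The jar is at (256,167), the plane at (451,212) and the rosin at (328,234). The side view agrees with this layout. Next I measure them.

Run:
```python
from h import *
for n,box in (("top",(275,430,150,215)),("side",(270,320,200,285))):
    im=cv2.imread(f"pics/{n}0.png");d=np.load(f"{n}0.npy");W=world(n,d)
    hsv=cv2.cvtColor(im,cv2.COLOR_BGR2HSV);m=((hsv[...,1]<70)&(hsv[...,2]>150)).astype(np.uint8)
    r=np.zeros_like(m);r[box[2]:box[3],box[0]:box[1]]=1;m*=r
    k,l,s,c=cv2.connectedComponentsWithStats(m)
    P=[]
    for i in range(1,k):
        if s[i,4]<20: continue
        w=W[l==i];top=w[w[:,2]>np.percentile(w[:,2],90)-.004]
        p=(top.min(0)+top.max(0))/2;p[2]=np.median(top[:,2]);P.append(p)
        print(n,np.round(c[i]),s[i,4],np.round(p,4),np.round(np.ptp(top,axis=0),3))
    P=np.array(P);print("spacing",np.round(np.linalg.norm(np.diff(P[:,:2],axis=0),axis=1),4),"dir",np.round(P[0,:2]-P[-1,:2],4), np.degrees(np.arctan2(*(P[0,:2]-P[-1,:2])[[0,1]])))
    if n=="top":
        for nm,(u,v) in dict(plate=(331,190),table=(300,250),jar=(256,166),plane=(451,212),rosin=(328,233)).items(): print(nm,np.round(W[v,u],3))
```

```text
top [282. 154.] 123 [ 0.572   0.0225 -0.001 ] [0.186 0.03  0.789]
top [405. 157.] 825 [ 0.5738 -0.1299 -0.0011] [0.189 0.321 0.789]
top [316. 167.] 131 [ 0.6151 -0.044   0.0674] [0.024 0.024 0.007]
top [345. 177.] 135 [ 0.5964 -0.1007  0.0711] [0.022 0.025 0.006]
top [296. 205.] 793 [ 0.5433 -0.033  -0.0011] [0.128 0.139 0.789]
top [374. 187.] 136 [ 0.5344 -0.0697  0.0651] [0.11  0.201 0.723]
top [406. 196.] 141 [ 0.5605 -0.2149  0.0712] [0.023 0.024 0.006]
spacing [0.1525 0.0953 0.0597 0.0861 0.0378 0.1475] dir [0.0115 0.2374] 2.774784167483112
plate [ 0.573 -0.076  0.048]
table [ 0.45  -0.019 -0.002]
jar [0.617 0.074 0.061]
plane [ 0.535 -0.321  0.024]
rosin [ 0.487 -0.074  0.019]
side [273. 208.] 137 [ 0.5767  0.0593 -0.0034] [0.047 0.117 0.028]
side [310. 204.] 171 [ 0.5554 -0.3771 -0.0032] [0.3   0.974 0.711]
side [300. 215.] 77 [ 0.6156 -0.0457  0.0655] [0.022 0.025 0.005]
side [297. 229.] 87 [ 0.5985 -0.1027  0.0689] [0.024 0.025 0.005]
side [293. 248.] 95 [ 0.4987 -0.506   0.0634] [0.187 0.717 0.645]
side [290. 265.] 114 [ 0.4901 -0.5337  0.0693] [0.17  0.661 0.639]
spacing [0.437  0.3369 0.0595 0.4154 0.029 ] dir [0.0866 0.593 ] 8.305254974422688
```

Caps agree across both views: key1 (.615,-.045), key2 (.597,-.102), key3 (.579,-.158), key4 (.5605,-.215). Ends are 179 mm apart (should be 180). Tops come out at z≈.067–.073 after a +2 mm depth correction from the plate. The box y axis is about 17.8° off world y. I'll go above key4 with the fingers shut and the tool lined up with the row.

Emit:
{"api": "servo_tool", "payload": {
  "translation": [
    [4, 40, -25],
    [8, 80, -49],
    [12, 121, -74],
    [17, 162, -98],
    [21, 202, -123],
    [25, 243, -148],
    [29, 283, -172],
    [33, 323, -197],
    [38, 364, -221],
    [42, 404, -246],
    [46, 445, -271],
    [50, 485, -295]
  ],
  "spin": [0.35, 0.7, 1.05, 1.4, 1.75, 2.1, 2.45, 2.8, 3.15, 3.5, 3.8, 4.1],
  "grip": 1
}}

```text
t: 1.3
position: [0.5615, -0.2138, 0.1794]
ee_rot: [[-0.001, 0.952, -0.305], [0.002, -0.305, -0.952], [-1.0, -0.002, -0.001]]
wrist_force: [-1.0, 0.0, 0.1]
finger_gap: 0.0003
```

Emit:
{"api": "servo_tool", "payload": {
  "translation": [
    [0, 0, 0],
    [0, 0, 0],
    [0, 0, 0],
    [0, 0, 0],
    [0, 0, 0]
  ],
  "spin": [0, 0, 0, 0, 0]
}}

```text
t: 1.8
position: [0.5607, -0.2153, 0.1796]
ee_rot: [[-0.001, 0.952, -0.307], [0.001, -0.307, -0.952], [-1.0, -0.001, -0.001]]
wrist_force: [-1.3, 0.2, -0.4]
finger_gap: 0.0005
```

Run:
```python
from h import *
s=manip.read_state();print({k:np.round(v,4).tolist() for k,v in s.items() if k in("t","position","ee_rot","wrist_force","finger_gap","joint_positions")})
im,d=manip.read_camera("wrist");cv2.imwrite("pics/w1.png",im);np.save("w1.npy",d)
```

```text
{'t': 1.8, 'joint_positions': [0.3091, 0.5105, -0.023, 1.7169, 0.0132, 0.9158, -1.6022], 'position': [0.5607, -0.2153, 0.1796], 'ee_rot': [[-0.0012, 0.9516, -0.3073], [0.0011, -0.3073, -0.9516], [-1.0, -0.0015, -0.0007]], 'wrist_force': [-1.3494, 0.2161, -0.3845], 'finger_gap': 0.0005}
```

View pics/w1.png

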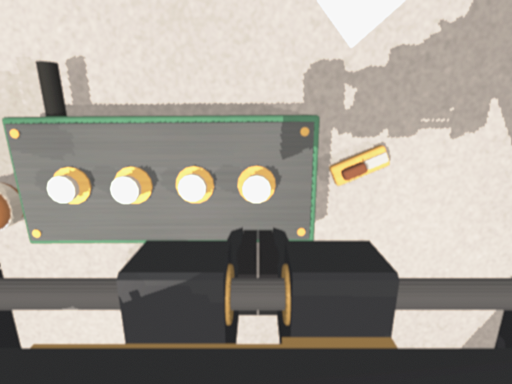

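The wrist view shows the shut fingers at the centre bottom, and white caps at about (61,189), (125,189), (191,187) and (256,186). Now the cap positions from here.

Run:
```python
from h import *
im=cv2.imread("pics/w1.png");d=np.load("w1.npy");s=manip.read_state();W=world("wrist",d,s)
hsv=cv2.cvtColor(im,cv2.COLOR_BGR2HSV);m=((hsv[...,1]<40)&(hsv[...,2]>190)&(W[...,2]>.058)).astype(np.uint8)
k,l,st,c=cv2.connectedComponentsWithStats(m);R=np.array(s["ee_rot"])
for i in range(1,k):
    if st[i,4]<100: continue
    w=W[l==i];t=w[w[:,2]>np.median(w[:,2])-.003];p=(t.min(0)+t.max(0))/2;p[2]=np.median(t[:,2])
    print(np.round(c[i]),np.round(p,4),"span",np.round(np.ptp(t,axis=0),3),"tool mm",np.round((p-s["position"])@R*1000,1))
print("plate",W[220,150],W[150,220])
f=[]
for _ in range(6):
    manip.read_camera("wrist");f.append(manip.read_state()["wrist_force"])
print(np.round(f,2))
```

```text
[192. 188.] [ 0.5989 -0.1917  0.068 ] span [0.057 0.092 0.27 ] tool mm [111.5  29.2 -33.8]
[256. 189.] [ 0.5897 -0.22    0.074 ] span [0.076 0.035 0.264] tool mm [105.5  29.2  -4. ]
[ 61. 189.] [ 0.6184 -0.1347  0.0705] span [0.025 0.206 0.268] tool mm [109.1  30.3 -94. ]
[125. 190.] [ 0.6075 -0.1629  0.0739] span [0.04  0.149 0.264] tool mm [105.6  28.6 -63.9]
plate [ 0.56161361 -0.10142937  0.05144012] [ 0.60628903 -0.19301547  0.05253703]
[[ 0.32  0.62 -0.12]
 [ 0.25 -0.18 -0.32]
 [ 0.15 -0.6  -0.76]
 [-0.15 -0.49 -1.3 ]
 [ 0.   -0.12 -0.19]
 [-1.05  0.29 -0.44]]
```

Emit:
{"api": "servo_tool", "payload": {
  "translation": [
    [20, 0, 0],
    [40, 0, 0],
    [60, 0, 0],
    [72, 0, 0],
    [80, 0, 0],
    [84, 0, 0],
    [84, 0, 0],
    [84, 0, 0]
  ],
  "spin": [0, 0, 0, 0, 0, 0, 0, 0]
}}

```text
t: 2.95
position: [0.5619, -0.2139, 0.0961]
ee_rot: [[0.0, 0.952, -0.305], [0.001, -0.305, -0.952], [-1.0, -0.0, -0.001]]
wrist_force: [-0.1, 0.6, 0.2]
finger_gap: 0.0003
```

```bash
cat > f.py <<'E'
from h import *
f=[];p=[]
for _ in range(6):
    manip.read_camera("side");s=manip.read_state();f.append(s["wrist_force"]);p.append(s["position"])
print(round(s["t"],2),"F",np.round(np.mean(f,0),2),"sd",np.round(np.std(f,0),2),"tip z mm",np.round(np.mean(p,0)[2]*1000-17,2),"xy",np.round(np.mean(p,0)[:2],4))
E
python3 f.py
python3 - <<'E'
from h import *
im,d=manip.read_camera("side");cv2.imwrite("pics/s1.png",cv2.resize(im[180:310,220:370],None,fx=4,fy=4,interpolation=cv2.INTER_CUBIC))
E
```

```text
3.25 F [0.55 0.02 0.01] sd [0.33 0.39 0.67] tip z mm 79.03 xy [ 0.5617 -0.2139]
```

View pics/s1.png

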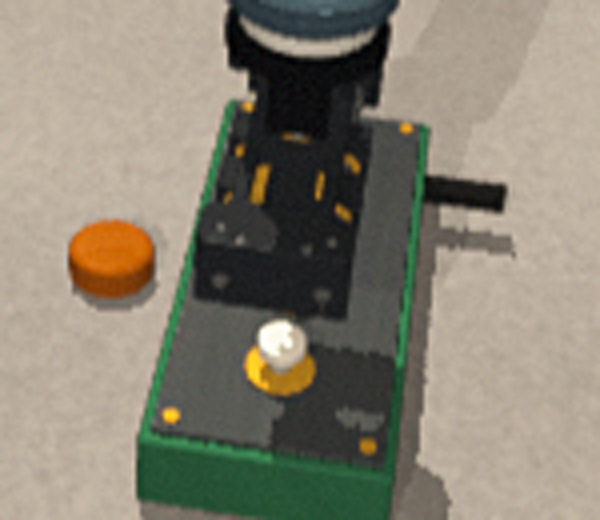

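Run:
```python
from h import *
s=manip.read_state();c=manip.get_calibration("side");K=c["intrinsics"];T=np.array(c["camera_from_world"])
P=np.array(s["position"]);X=np.array(s["ee_rot"])[:,0]
for q in (P+.017*X,P,P-.047*X,np.array([.5605,-.215,.072])):
    r=T[:3,:3]@q+T[:3,3];u=K[0][0]*r[0]/-r[2]+K[0][2];v=-K[1][1]*r[1]/-r[2]+K[1][2];print(np.round([u,v]),"crop",np.round([(u-220)*4,(v-180)*4]))
for n in("side","wrist"):
    im,d=manip.read_camera(n);W=world(n,d,s)
    if n=="side":
        for cx,cy in((282,340),(290,315),(270,300),(270,270),(300,210),(310,315),(270,200),(282,360),(282,375)):print((cx,cy),np.round(W[180+cy//4,220+cx//4],3),im[180+cy//4,220+cx//4])
    else: cv2.imwrite("pics/w2.png",im)
```

```text
[290. 261.] crop [280. 322.]
[290. 254.] crop [282. 298.]
[292. 237.] crop [288. 227.]
[289. 263.] crop [277. 334.]
(282, 340) [ 0.561 -0.219  0.071] [229 242 245]
(290, 315) [ 0.544 -0.3    0.167] [33 51 64]
(270, 300) [ 0.535 -0.296  0.172] [32 28 28]
(270, 270) [ 0.533 -0.301  0.196] [30 26 28]
(300, 210) [ 0.559 -0.246  0.182] [29 28 28]
(310, 315) [ 0.553 -0.302  0.169] [33 30 31]
(270, 200) [ 0.544 -0.243  0.185] [28 23 22]
(282, 360) [ 0.56  -0.227  0.065] [167 189 205]
(282, 375) [ 0.562 -0.222  0.052] [ 83 127 157]
```

View pics/w2.png

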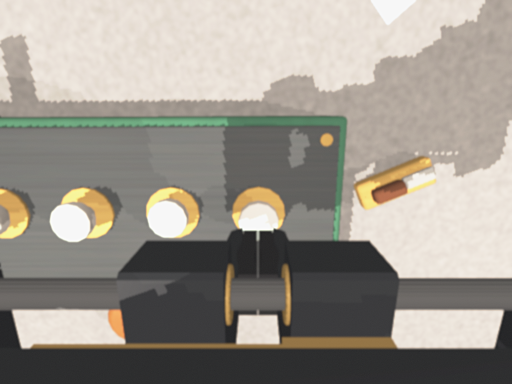

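The wide dark block in the side view is the gripper body, which hides the fingertip. The tip projects right above key4's cap, and the wrist view agrees: the shut fingertips are centred on the cap at (258,215). Now I tap in small steps.

Emit:
{"api": "servo_tool", "payload": {
  "translation": [
    [3, 0, 0],
    [5, 0, 0],
    [5, 0, 0],
    [5, 0, 0]
  ],
  "spin": [0, 0, 0, 0]
}}

```text
t: 3.8
position: [0.5613, -0.2137, 0.0904]
ee_rot: [[-0.001, 0.952, -0.305], [0.002, -0.305, -0.952], [-1.0, -0.002, -0.001]]
wrist_force: [-0.8, -0.3, 0.3]
finger_gap: 0.0007
```

```bash
python3 f.py
```

```text
4.1 F [-0.35 -0.39  0.35] sd [0.33 0.34 0.69] tip z mm 73.58 xy [ 0.5614 -0.2138]
```

Emit:
{"api": "servo_tool", "payload": {
  "translation": [
    [1, 0, 0],
    [1, 0, 0],
    [1, 0, 0]
  ],
  "spin": [0, 0, 0]
}}

```text
t: 4.4
position: [0.5614, -0.2138, 0.0896]
ee_rot: [[-0.001, 0.952, -0.305], [0.002, -0.305, -0.952], [-1.0, -0.001, -0.001]]
wrist_force: [0.6, -0.3, 0.3]
finger_gap: -0.0
```

```bash
python3 f.py
```

```text
4.7 F [-0.16 -0.28 -0.01] sd [0.53 0.41 0.73] tip z mm 72.62 xy [ 0.5614 -0.2138]
```

Emit:
{"api": "servo_tool", "payload": {
  "translation": [
    [1, 0, 0],
    [1, 0, 0],
    [1, 0, 0]
  ],
  "spin": [0, 0, 0]
}}

```text
t: 5.0
position: [0.5614, -0.2137, 0.0886]
ee_rot: [[-0.001, 0.952, -0.305], [0.002, -0.305, -0.952], [-1.0, -0.001, -0.001]]
wrist_force: [1.0, -1.2, 0.8]
finger_gap: 0.0002
```

```bash
python3 f.py
```

```text
5.3 F [ 0.11 -0.18  0.49] sd [0.29 0.26 0.32] tip z mm 71.63 xy [ 0.5615 -0.2138]
```

Emit:
{"api": "servo_tool", "payload": {
  "translation": [
    [1, 0, 0],
    [1, 0, 0],
    [1, 0, 0]
  ],
  "spin": [0, 0, 0]
}}

```text
t: 5.6
position: [0.5614, -0.2138, 0.0876]
ee_rot: [[-0.001, 0.952, -0.305], [0.002, -0.305, -0.952], [-1.0, -0.001, -0.001]]
wrist_force: [0.7, 0.3, 0.4]
finger_gap: 0.0005
```

```bash
python3 f.py
```

```text
5.9 F [ 0.31 -0.02 -0.02] sd [0.23 0.45 0.45] tip z mm 70.65 xy [ 0.5615 -0.2138]
```

Emit:
{"api": "servo_tool", "payload": {
  "translation": [
    [1, 0, 0],
    [1, 0, 0],
    [1, 0, 0]
  ],
  "spin": [0, 0, 0]
}}

```text
t: 6.2
position: [0.5614, -0.2138, 0.0866]
ee_rot: [[-0.001, 0.952, -0.305], [0.002, -0.305, -0.952], [-1.0, -0.001, -0.001]]
wrist_force: [0.3, -0.2, 0.1]
finger_gap: 0.0005
```

```bash
python3 f.py
```

```text
6.5 F [-0.12  0.06 -0.17] sd [0.55 0.64 0.74] tip z mm 69.67 xy [ 0.5615 -0.2138]
```

No contact down to 69.7, which is lower than expected. I'll check whether the cap has moved and whether the tip really is over it.

Run:
```python
from h import *
s=manip.read_state()
def caps(im,d,n,box):
    W=world(n,d,s);hsv=cv2.cvtColor(im,cv2.COLOR_BGR2HSV);m=((hsv[...,1]<60)&(hsv[...,2]>180)).astype(np.uint8)
    r=np.zeros_like(m);r[box[2]:box[3],box[0]:box[1]]=1;m*=r
    w=W[m>0];w=w[(w[:,2]>.06)&(w[:,2]<.08)];return len(w),np.round(np.median(w,0),4) if len(w) else 0, np.round(np.percentile(w[:,2],[50,80,95]),4)
b=(282,300,255,272)
print(caps(cv2.imread("pics/side0.png"),np.load("side0.npy"),"side",b))
im,d=manip.read_camera("side");print(caps(im,d,"side",b))
cv2.imwrite("pics/s3.png",cv2.resize(im[230:290,250:340],None,fx=6,fy=6,interpolation=cv2.INTER_CUBIC))
im2,d2=manip.read_camera("wrist");print(caps(im2,d2,"wrist",(230,290,170,250)))
a=cv2.resize(im2[150:330,180:350],None,fx=2.5,fy=2.5);b2=cv2.resize(im[230:290,250:320],None,fx=5,fy=5)
h=max(a.shape[0],b2.shape[0]);o=np.zeros((h,a.shape[1]+b2.shape[1],3),np.uint8);o[:a.shape[0],:a.shape[1]]=a;o[:b2.shape[0],a.shape[1]:]=b2;print(o.shape);cv2.imwrite("pics/c3.png",o)
W=world("wrist",d2,s)
for v in range(190,300,8): print(v,np.round(W[v,245],3),np.round(W[v,270],3))
```

```text
(89, array([ 0.5617, -0.2176,  0.0692]), array([0.0692, 0.0705, 0.0714]))
(85, array([ 0.5608, -0.2189,  0.069 ]), array([0.069 , 0.0703, 0.0714]))
(760, array([ 0.5695, -0.218 ,  0.0739]), array([0.0739, 0.0745, 0.0751]))
(450, 775, 3)
190 [ 0.584 -0.213  0.052] [ 0.579 -0.229  0.051]
198 [ 0.58  -0.212  0.055] [ 0.574 -0.227  0.054]
206 [ 0.574 -0.21   0.054] [ 0.569 -0.226  0.055]
214 [ 0.575 -0.211  0.074] [ 0.571 -0.225  0.074]
222 [ 0.57  -0.209  0.074] [ 0.566 -0.224  0.074]
230 [ 0.574 -0.212  0.097] [ 0.57  -0.224  0.098]
238 [ 0.574 -0.212  0.107] [ 0.57  -0.224  0.107]
246 [ 0.573 -0.212  0.115] [ 0.57  -0.223  0.117]
254 [ 0.574 -0.213  0.125] [ 0.571 -0.223  0.125]
262 [ 0.574 -0.213  0.132] [ 0.57  -0.223  0.132]
270 [ 0.574 -0.213  0.139] [ 0.57  -0.223  0.138]
278 [ 0.589 -0.22   0.172] [ 0.588 -0.226  0.173]
286 [ 0.59  -0.22   0.177] [ 0.588 -0.226  0.177]
294 [ 0.588 -0.22   0.178] [ 0.586 -0.226  0.178]
```

View pics/c3.png

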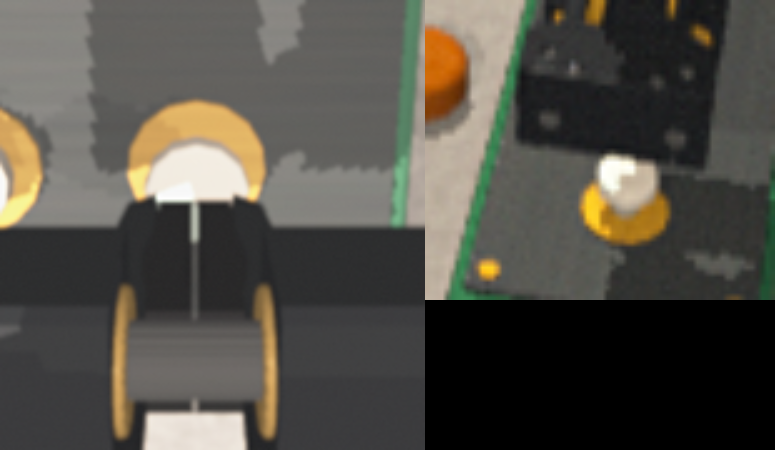

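Run:
```python
from h import *
c=manip.get_calibration("wrist");T=np.array(c["hand_eye"]);print(np.round(T,3),np.round(c["intrinsics"],1))
s=dict(ee_rot=np.eye(3),position=np.zeros(3))
im=cv2.imread("pics/w1.png");W=world("wrist",np.load("w1.npy"),s)*1000
for v in range(222,250,2): print(v,[np.round(W[v,u]).astype(int).tolist() for u in(236,245,252,264,270,280)], im[v,245])
```

```text
[[ 0.001  0.265 -0.964 -0.156]
 [-0.001  0.964  0.265  0.07 ]
 [ 1.     0.001  0.001  0.001]
 [ 0.     0.     0.     1.   ]] [[298.1   0.  257.4]
 [  0.  298.1 195.1]
 [  0.    0.    1. ]]
222 [[127, -36, -21], [127, -36, -12], [128, -36, -5], [129, -37, 7], [128, -36, 13], [127, -36, 23]] [131 135 136]
224 [[127, -38, -21], [128, -38, -12], [128, -38, -5], [127, -38, 7], [128, -38, 13], [127, -38, 23]] [130 135 136]
226 [[127, -40, -21], [129, -41, -12], [128, -40, -5], [128, -40, 7], [128, -40, 13], [128, -41, 23]] [133 137 139]
228 [[128, -43, -21], [129, -43, -12], [129, -43, -5], [128, -43, 7], [129, -43, 13], [129, -43, 24]] [129 133 134]
230 [[-14, 13, -10], [-10, 11, -6], [-10, 11, -2], [-10, 11, 4], [-11, 11, 7], [-15, 13, 12]] [76 78 79]
232 [[-17, 13, -10], [-13, 11, -6], [-13, 11, -2], [-13, 11, 4], [-13, 11, 7], [-17, 13, 12]] [39 38 40]
234 [[-19, 13, -10], [-15, 11, -6], [-16, 11, -2], [-17, 12, 4], [-16, 11, 7], [-19, 13, 12]] [40 39 40]
236 [[-21, 13, -10], [-17, 11, -6], [-18, 11, -2], [-19, 12, 4], [-18, 11, 7], [-23, 13, 12]] [40 40 39]
238 [[-24, 13, -10], [-21, 11, -5], [-21, 11, -2], [-19, 11, 4], [-21, 11, 7], [-24, 13, 11]] [42 40 42]
240 [[-27, 13, -9], [-22, 11, -5], [-23, 11, -2], [-23, 11, 4], [-24, 11, 7], [-26, 12, 11]] [41 40 40]
242 [[-29, 13, -9], [-25, 11, -5], [-25, 11, -2], [-26, 11, 4], [-26, 11, 7], [-29, 13, 11]] [41 41 41]
244 [[-31, 13, -9], [-28, 11, -5], [-27, 11, -2], [-27, 11, 4], [-29, 12, 7], [-31, 13, 11]] [41 41 41]
246 [[-33, 13, -9], [-30, 11, -5], [-29, 11, -2], [-30, 11, 4], [-29, 11, 7], [-33, 13, 11]] [42 41 41]
248 [[-35, 13, -9], [-31, 11, -5], [-32, 11, -2], [-32, 11, 4], [-32, 11, 6], [-36, 13, 11]] [42 42 42]
```

The cap has not moved. In the wrist depth the shut fingertips seem to end well short of 17 mm ahead of the TCP. I'll lift a little and turn 90° so the side camera sees the fingertips directly. This orientation will also do for the taps.

Emit:
{"api": "servo_tool", "payload": {
  "translation": [
    [-10, 0, 0],
    [-10, 0, 0],
    [-10, 0, 0],
    [-10, 0, 0],
    [-10, 0, 0],
    [-10, 0, 0],
    [-10, 0, 0],
    [-10, 0, 0],
    [-10, 0, 0],
    [-10, 0, 0],
    [-10, 0, 0],
    [-10, 0, 0]
  ],
  "spin": [-0.5, -1.5, -2.5, -3.5, -4.5, -5.5, -6.5, -7.5, -8.5, -9.5, -10.5, -11.25]
}}

```text
t: 7.8
position: [0.5614, -0.214, 0.0967]
ee_rot: [[-0.001, 0.301, 0.954], [0.001, 0.954, -0.301], [-1.0, 0.001, -0.001]]
wrist_force: [0.3, -0.6, 0.1]
finger_gap: 0.0004
```

```bash
python3 f.py
python3 - <<'E'
from h import *
im,d=manip.read_camera("side");s=manip.read_state();print(np.round(s["ee_rot"],3).tolist(),np.round(s["position"],4))
np.save("s4.npy",d);cv2.imwrite("pics/s4.png",cv2.resize(im[170:300,220:370],None,fx=4,fy=4,interpolation=cv2.INTER_CUBIC))
W=world("side",d)
for u in (288,292,296):
  for v in range(236,272,2): print(u,v,np.round(W[v,u],3),im[v,u].tolist())
E
```

```text
8.1 F [-0.   -0.04  0.28] sd [0.38 0.58 0.39] tip z mm 79.62 xy [ 0.5614 -0.214 ]
[[-0.001, 0.307, 0.952], [0.001, 0.952, -0.307], [-1.0, 0.001, -0.001]] [ 0.5616 -0.2138  0.0967]
288 236 [ 0.552 -0.22   0.151] [26, 27, 24]
288 238 [ 0.552 -0.222  0.147] [27, 28, 29]
288 240 [ 0.552 -0.221  0.141] [27, 26, 29]
288 242 [ 0.553 -0.222  0.137] [28, 28, 29]
288 244 [ 0.553 -0.222  0.132] [26, 30, 30]
288 246 [ 0.553 -0.223  0.127] [27, 28, 30]
288 248 [ 0.554 -0.221  0.12 ] [26, 28, 27]
288 250 [ 0.554 -0.222  0.115] [26, 26, 24]
288 252 [ 0.554 -0.222  0.11 ] [26, 24, 24]
288 254 [ 0.555 -0.221  0.104] [27, 47, 67]
288 256 [ 0.567 -0.169  0.05 ] [36, 173, 240]
288 258 [ 0.566 -0.173  0.048] [83, 85, 82]
288 260 [ 0.566 -0.178  0.046] [150, 172, 180]
288 262 [ 0.559 -0.207  0.069] [242, 253, 255]
288 264 [ 0.558 -0.215  0.071] [240, 250, 250]
288 266 [ 0.557 -0.22   0.07 ] [244, 253, 252]
288 268 [ 0.556 -0.225  0.069] [171, 197, 210]
288 270 [ 0.556 -0.227  0.065] [159, 177, 191]
292 236 [ 0.561 -0.217  0.148] [24, 25, 22]
292 238 [ 0.56  -0.223  0.147] [28, 49, 58]
292 240 [ 0.56  -0.2
[... 810 characters left out ...]
-0.228  0.146] [27, 30, 27]
296 242 [ 0.567 -0.228  0.141] [34, 33, 31]
296 244 [ 0.567 -0.228  0.136] [31, 32, 30]
296 246 [ 0.569 -0.225  0.128] [34, 31, 31]
296 248 [ 0.568 -0.228  0.126] [31, 30, 26]
296 250 [ 0.568 -0.229  0.121] [32, 29, 26]
296 252 [ 0.568 -0.231  0.117] [32, 28, 24]
296 254 [ 0.569 -0.229  0.11 ] [31, 27, 27]
296 256 [ 0.585 -0.17   0.049] [24, 88, 130]
296 258 [ 0.583 -0.177  0.05 ] [34, 111, 158]
296 260 [ 0.583 -0.181  0.048] [57, 53, 51]
296 262 [ 0.582 -0.185  0.046] [75, 81, 83]
296 264 [ 0.575 -0.213  0.067] [164, 187, 199]
296 266 [ 0.574 -0.221  0.069] [136, 158, 171]
296 268 [ 0.574 -0.22   0.062] [73, 145, 195]
296 270 [ 0.576 -0.214  0.051] [27, 200, 253]
```

View pics/s4.png

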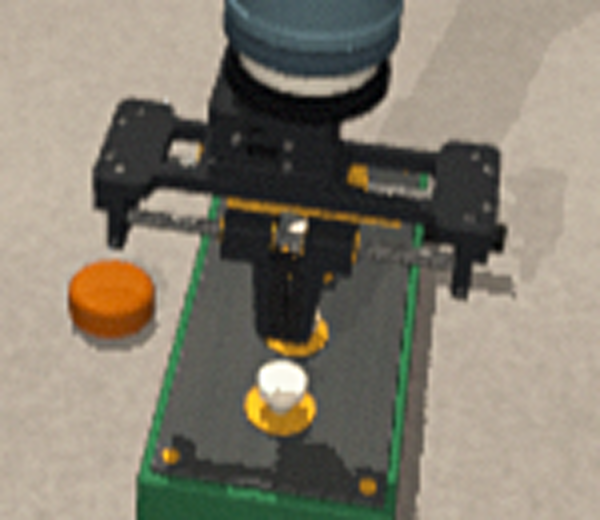

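The fingertip's lower edge is at z≈.104–.106 with the TCP at .097, so the real tip sits about 8 mm behind the reported TCP, not 17 mm ahead. Before going lower I check how low the gripper's side brackets hang.

Run:
```python
from h import *
d=np.load("s4.npy");W=world("side",d);s=manip.read_state();R=np.array(s["ee_rot"]);P=np.array(s["position"])
m=(np.linalg.norm(W[...,:2]-P[:2],axis=-1)<.14)&(W[...,2]>.085)
w=(W[m]-P)@R*1000
for lo in range(-130,131,10):
    q=w[(w[:,2]>=lo)&(w[:,2]<lo+10)]
    if len(q)>3:
        i=q[:,0].argsort()[-5:];print("tz",lo,"lowest tx",np.round(q[i,0].mean(),1),"ty",np.round(q[i,1].mean()))
```

```text
tz -130 lowest tx -404.4 ty -53.0
tz -120 lowest tx -395.1 ty -52.0
tz -110 lowest tx -387.1 ty -49.0
tz -100 lowest tx -108.1 ty -25.0
tz -90 lowest tx -72.8 ty -34.0
tz -80 lowest tx -72.2 ty -23.0
tz -70 lowest tx -82.7 ty -17.0
tz -60 lowest tx -82.7 ty -27.0
tz -50 lowest tx -82.7 ty -27.0
tz -40 lowest tx -82.9 ty -27.0
tz -30 lowest tx -75.9 ty -35.0
tz -20 lowest tx -11.8 ty -12.0
tz -10 lowest tx -6.0 ty -10.0
tz 0 lowest tx -6.5 ty -9.0
tz 10 lowest tx -10.9 ty -12.0
tz 20 lowest tx -76.5 ty -35.0
tz 30 lowest tx -79.0 ty -32.0
tz 40 lowest tx -82.4 ty -27.0
tz 50 lowest tx -82.2 ty -26.0
tz 60 lowest tx -82.4 ty -27.0
tz 70 lowest tx -77.2 ty -34.0
tz 80 lowest tx -72.9 ty -34.0
tz 90 lowest tx -98.5 ty -34.0
```

Bodies clear by about 65 mm above the tip, so only the tip offset differs. Contact on key4 should come at TCP z≈64 mm. I go down to about 72 and then step.

Emit:
{"api": "servo_tool", "payload": {
  "translation": [
    [8, 0, 0],
    [16, 0, 0],
    [22, 0, 0],
    [25, 0, 0],
    [25, 0, 0],
    [25, 0, 0]
  ],
  "spin": [0, 0, 0, 0, 0, 0]
}}

```text
t: 8.75
position: [0.5616, -0.2137, 0.0717]
ee_rot: [[-0.001, 0.307, 0.952], [0.001, 0.952, -0.307], [-1.0, 0.001, -0.001]]
wrist_force: [0.6, 0.0, 0.4]
finger_gap: -0.0001
```

```bash
sed -i 's/-17,2)/,2)/; s/tip z/TCP z/; s/range(6)/range(5)/' f.py; python3 f.py
```

```text
9.0 F [-0.34 -0.18  0.33] sd [0.2  0.55 0.2 ] TCP z mm 71.97 xy [ 0.5617 -0.2138]
```

Emit:
{"api": "servo_tool", "payload": {
  "translation": [
    [3, 0, 0],
    [3, 0, 0],
    [3, 0, 0]
  ],
  "spin": [0, 0, 0]
}}

```text
t: 9.3
position: [0.5616, -0.2138, 0.0689]
ee_rot: [[-0.0, 0.307, 0.952], [0.001, 0.952, -0.307], [-1.0, 0.001, -0.001]]
wrist_force: [0.2, 0.2, -0.7]
finger_gap: 0.0007
```

```bash
python3 f.py
python3 - <<'E'
from h import *
im,d=manip.read_camera("side");s=manip.read_state();W=world("side",d)
for u in (289,292):
  for v in range(248,268,1): print(u,v,np.round(W[v,u],3),im[v,u].tolist())
E
```

```text
9.55 F [-0.06 -0.05 -0.09] sd [0.75 0.29 0.22] TCP z mm 68.97 xy [ 0.5617 -0.2138]
289 248 [ 0.556 -0.219  0.118] [24, 24, 24]
289 249 [ 0.555 -0.223  0.119] [21, 21, 23]
289 250 [ 0.556 -0.223  0.116] [24, 24, 26]
289 251 [ 0.556 -0.221  0.112] [23, 25, 27]
289 252 [ 0.556 -0.223  0.111] [25, 27, 26]
289 253 [ 0.556 -0.224  0.109] [19, 23, 19]
289 254 [ 0.556 -0.222  0.105] [24, 27, 28]
289 255 [ 0.556 -0.223  0.103] [28, 28, 29]
289 256 [ 0.557 -0.22   0.097] [21, 24, 23]
289 257 [ 0.557 -0.223  0.097] [22, 22, 24]
289 258 [ 0.557 -0.223  0.095] [26, 27, 28]
289 259 [ 0.557 -0.224  0.093] [28, 28, 31]
289 260 [ 0.557 -0.224  0.09 ] [21, 24, 24]
289 261 [ 0.558 -0.222  0.086] [26, 26, 29]
289 262 [ 0.558 -0.222  0.083] [26, 24, 26]
289 263 [ 0.558 -0.222  0.08 ] [19, 17, 19]
289 264 [ 0.558 -0.224  0.079] [28, 30, 31]
289 265 [ 0.558 -0.224  0.076] [98, 113, 125]
289 266 [ 0.559 -0.219  0.069] [166, 189, 206]
289 267 [ 0.558 -0.224  0.071] [168, 189, 206]
292 248 [ 0.562 -0.221  0.12 ] [24, 27, 27]
292 249 [ 0.561 -0.224  0.119] [30, 32, 35]
292 250 [ 0.561 -0.225  0.118] [19, 26, 27]
292 251 [ 0.561 -0.225  0.115] [25, 28, 29]
292 252 [ 0.562 -0.225  0.113] [23, 22, 23]
292 253 [ 0.562 -0.223  0.108] [23, 26, 26]
292 254 [ 0.562 -0.223  0.106] [22, 24, 24]
292 255 [ 0.562 -0.224  0.103] [20, 22, 21]
292 256 [ 0.562 -0.224  0.101] [23, 25, 23]
292 257 [ 0.562 -0.225  0.099] [21, 23, 22]
292 258 [ 0.563 -0.224  0.095] [25, 26, 29]
292 259 [ 0.563 -0.225  0.093] [27, 26, 29]
292 260 [ 0.563 -0.225  0.091] [27, 25, 30]
292 261 [ 0.563 -0.226  0.088] [26, 26, 26]
292 262 [ 0.564 -0.222  0.082] [24, 20, 24]
292 263 [ 0.564 -0.224  0.081] [20, 19, 22]
292 264 [ 0.563 -0.226  0.081] [25, 26, 23]
292 265 [ 0.564 -0.225  0.076] [56, 63, 73]
292 266 [ 0.565 -0.221  0.07 ] [121, 144, 155]
292 267 [ 0.565 -0.224  0.07 ] [166, 191, 206]
```

Tip is now at about 76–77, the cap top at about 72. I keep stepping down.

Emit:
{"api": "servo_tool", "payload": {
  "translation": [
    [2, 0, 0],
    [2, 0, 0],
    [2, 0, 0]
  ],
  "spin": [0, 0, 0]
}}

```text
t: 9.9
position: [0.5616, -0.2138, 0.0669]
ee_rot: [[-0.0, 0.307, 0.952], [0.001, 0.952, -0.307], [-1.0, 0.001, -0.001]]
wrist_force: [-0.4, -0.1, 0.2]
finger_gap: 0.0004
```

```bash
python3 f.py
```

```text
10.15 F [-0.05  0.09 -0.18] sd [0.26 0.28 0.26] TCP z mm 67.01 xy [ 0.5617 -0.2138]
```

Emit:
{"api": "servo_tool", "payload": {
  "translation": [
    [1, 0, 0],
    [1, 0, 0],
    [1, 0, 0]
  ],
  "spin": [0, 0, 0]
}}

```text
t: 10.45
position: [0.5617, -0.2138, 0.066]
ee_rot: [[-0.0, 0.307, 0.952], [0.001, 0.952, -0.307], [-1.0, 0.001, -0.0]]
wrist_force: [0.1, -0.2, 0.0]
finger_gap: 0.0006
```

```bash
python3 f.py
```

```text
10.7 F [ 0.14 -0.22  0.47] sd [0.81 0.56 0.52] TCP z mm 66.03 xy [ 0.5617 -0.2138]
```

Emit:
{"api": "servo_tool", "payload": {
  "translation": [
    [1, 0, 0],
    [1, 0, 0],
    [1, 0, 0]
  ],
  "spin": [0, 0, 0]
}}

```text
t: 11.0
position: [0.5617, -0.2139, 0.065]
ee_rot: [[-0.0, 0.307, 0.952], [0.001, 0.952, -0.307], [-1.0, 0.001, -0.0]]
wrist_force: [-0.4, 0.1, -0.3]
finger_gap: 0.0003
```

```bash
python3 f.py
```

```text
11.25 F [-0.04  0.12 -0.01] sd [0.19 0.19 0.59] TCP z mm 65.04 xy [ 0.5618 -0.2138]
```

Emit:
{"api": "servo_tool", "payload": {
  "translation": [
    [1, 0, 0],
    [1, 0, 0],
    [1, 0, 0]
  ],
  "spin": [0, 0, 0]
}}

```text
t: 11.55
position: [0.5619, -0.2139, 0.0641]
ee_rot: [[0.0, 0.307, 0.952], [0.001, 0.952, -0.307], [-1.0, 0.001, -0.0]]
wrist_force: [-0.1, -0.4, 1.3]
finger_gap: 0.0005
```

```bash
python3 f.py
```

```text
11.8 F [ 0.05 -0.17  1.04] sd [0.51 0.69 0.57] TCP z mm 64.16 xy [ 0.5619 -0.2139]
```

Emit:
{"api": "servo_tool", "payload": {
  "translation": [
    [1, 0, 0],
    [1, 0, 0],
    [1, 0, 0]
  ],
  "spin": [0, 0, 0]
}}

```text
t: 12.1
position: [0.5619, -0.2139, 0.0632]
ee_rot: [[0.0, 0.307, 0.952], [0.001, 0.952, -0.307], [-1.0, 0.001, -0.0]]
wrist_force: [-0.5, -0.2, 1.8]
finger_gap: 0.0006
```

```bash
python3 f.py
```

```text
12.35 F [-0.25  0.3   2.2 ] sd [0.5  0.23 0.31] TCP z mm 63.17 xy [ 0.5619 -0.2139]
```

Emit:
{"api": "servo_tool", "payload": {
  "translation": [
    [1, 0, 0],
    [1, 0, 0],
    [1, 0, 0]
  ],
  "spin": [0, 0, 0]
}}

```text
t: 12.65
position: [0.5619, -0.2139, 0.0622]
ee_rot: [[0.0, 0.307, 0.952], [0.001, 0.952, -0.307], [-1.0, 0.001, 0.0]]
wrist_force: [0.5, 0.7, 2.8]
finger_gap: 0.0004
```

```bash
python3 f.py
```

```text
12.9 F [-0.49 -0.1   2.76] sd [0.65 0.44 0.32] TCP z mm 62.19 xy [ 0.5619 -0.2139]
```

Key4 is free: contact at TCP z≈64.2, then about 0.9 N/mm. That calibrates the contact heights for the others: key3≈58.3, key2≈64.1, key1≈60.6. On to key3.

Emit:
{"api": "servo_tool", "payload": {
  "translation": [
    [-12, 0, 0],
    [-12, 30, 0],
    [-12, 60, 0],
    [-12, 60, 0],
    [-6, 60, 0],
    [-1, 60, 0],
    [1.5, 60, 0],
    [1.5, 60, 0],
    [1.5, 60, 0]
  ],
  "spin": [0, 0, 0, 0, 0, 0, 0, 0, 0]
}}

```text
t: 13.8
position: [0.5801, -0.1574, 0.0606]
ee_rot: [[-0.0, 0.308, 0.951], [0.001, 0.951, -0.308], [-1.0, 0.001, -0.0]]
wrist_force: [0.3, -0.1, 0.4]
finger_gap: 0.0004
```

```bash
python3 f.py
```

```text
14.05 F [ 0.22 -0.01 -0.41] sd [0.44 0.5  0.42] TCP z mm 60.88 xy [ 0.5804 -0.157 ]
```

Emit:
{"api": "servo_tool", "payload": {
  "translation": [
    [1.5, 0, 0],
    [1.5, 0, 0],
    [1.5, 0, 0]
  ],
  "spin": [0, 0, 0]
}}

```text
t: 14.35
position: [0.5804, -0.1568, 0.0594]
ee_rot: [[0.001, 0.307, 0.952], [0.001, 0.952, -0.307], [-1.0, 0.001, 0.0]]
wrist_force: [-0.9, -0.5, -0.1]
finger_gap: 0.0005
```

```bash
python3 f.py
```

```text
14.6 F [-0.25  0.04 -0.04] sd [0.55 0.48 0.32] TCP z mm 59.42 xy [ 0.5804 -0.1568]
```

Emit:
{"api": "servo_tool", "payload": {
  "translation": [
    [1, 0, 0],
    [1, 0, 0],
    [1, 0, 0]
  ],
  "spin": [0, 0, 0]
}}

```text
t: 14.9
position: [0.5805, -0.1568, 0.0584]
ee_rot: [[0.001, 0.307, 0.952], [0.001, 0.952, -0.307], [-1.0, 0.001, 0.0]]
wrist_force: [0.4, 0.2, 0.6]
finger_gap: 0.0007
```

```bash
python3 f.py
```

```text
15.15 F [ 0.28 -0.03  0.36] sd [0.45 0.51 0.9 ] TCP z mm 58.43 xy [ 0.5804 -0.1568]
```

Emit:
{"api": "servo_tool", "payload": {
  "translation": [
    [1, 0, 0],
    [1, 0, 0],
    [1, 0, 0]
  ],
  "spin": [0, 0, 0]
}}

```text
t: 15.45
position: [0.5805, -0.1568, 0.0576]
ee_rot: [[0.001, 0.307, 0.952], [0.001, 0.952, -0.307], [-1.0, 0.001, 0.0]]
wrist_force: [-1.7, 0.0, 3.6]
finger_gap: 0.0004
```

```bash
python3 f.py
```

```text
15.7 F [-1.5   0.21  3.92] sd [0.22 0.3  0.37] TCP z mm 57.57 xy [ 0.5805 -0.1569]
```

Emit:
{"api": "servo_tool", "payload": {
  "translation": [
    [1, 0, 0],
    [1, 0, 0],
    [1, 0, 0]
  ],
  "spin": [0, 0, 0]
}}

```text
t: 16.0
position: [0.5804, -0.1569, 0.0567]
ee_rot: [[0.001, 0.307, 0.952], [0.001, 0.952, -0.307], [-1.0, 0.001, 0.0]]
wrist_force: [-2.0, 1.4, 6.2]
finger_gap: 0.0006
```

```bash
python3 f.py
```

```text
16.25 F [-1.69  0.3   5.26] sd [0.29 0.7  0.52] TCP z mm 56.65 xy [ 0.5805 -0.1568]
```

Key3 stands firm: 3.9 N within the first 0.9 mm, then yields at about 5 N. That matches the latched key, so I press it on down.

Emit:
{"api": "servo_tool", "payload": {
  "translation": [
    [1, 0, 0],
    [1.5, 0, 0],
    [1.5, 0, 0]
  ],
  "spin": [0, 0, 0]
}}

```text
t: 16.55
position: [0.5805, -0.1569, 0.0555]
ee_rot: [[0.001, 0.307, 0.952], [0.001, 0.952, -0.307], [-1.0, 0.001, 0.0]]
wrist_force: [-2.1, -0.5, 7.2]
finger_gap: 0.0003
```

```bash
python3 f.py
```

```text
16.8 F [-2.04  0.09  7.07] sd [0.7  0.55 0.58] TCP z mm 55.46 xy [ 0.5805 -0.1568]
```

Emit:
{"api": "servo_tool", "payload": {
  "translation": [
    [1, 0, 0],
    [1.5, 0, 0],
    [1.5, 0, 0]
  ],
  "spin": [0, 0, 0]
}}

```text
t: 17.1
position: [0.5805, -0.1569, 0.0544]
ee_rot: [[0.001, 0.307, 0.952], [0.0, 0.952, -0.307], [-1.0, 0.001, 0.0]]
wrist_force: [-2.9, 0.3, 8.4]
finger_gap: 0.0004
```

```bash
python3 f.py
```

```text
17.35 F [-2.54  0.8   7.71] sd [0.34 0.64 0.22] TCP z mm 54.34 xy [ 0.5805 -0.1569]
```

Emit:
{"api": "servo_tool", "payload": {
  "translation": [
    [1, 0, 0],
    [1.5, 0, 0],
    [1.5, 0, 0]
  ],
  "spin": [0, 0, 0]
}}

```text
t: 17.65
position: [0.5805, -0.1569, 0.0533]
ee_rot: [[0.0, 0.307, 0.952], [0.0, 0.952, -0.307], [-1.0, 0.0, 0.0]]
wrist_force: [-2.1, 1.5, 9.1]
finger_gap: 0.0004
```

```bash
python3 f.py
```

```text
17.9 F [-2.99  0.42  8.84] sd [0.28 0.24 0.37] TCP z mm 53.34 xy [ 0.5805 -0.1569]
```

Emit:
{"api": "servo_tool", "payload": {
  "translation": [
    [1, 0, 0],
    [1.5, 0, 0],
    [1.5, 0, 0]
  ],
  "spin": [0, 0, 0]
}}

```text
t: 18.2
position: [0.5805, -0.1569, 0.0524]
ee_rot: [[0.0, 0.307, 0.952], [-0.0, 0.952, -0.307], [-1.0, 0.0, 0.0]]
wrist_force: [-3.2, 0.3, 9.8]
finger_gap: 0.0003
```

```bash
python3 f.py
```

```text
18.45 F [-3.24  1.02  9.85] sd [0.49 0.3  0.49] TCP z mm 52.41 xy [ 0.5805 -0.1569]
```

One more step to feel the stop, then let go and lift clear.

Emit:
{"api": "servo_tool", "payload": {
  "translation": [
    [1, 0, 0],
    [1.5, 0, 0],
    [1.5, 0, 0]
  ],
  "spin": [0, 0, 0]
}}

```text
t: 18.75
position: [0.5805, -0.1569, 0.0522]
ee_rot: [[0.0, 0.307, 0.952], [-0.001, 0.952, -0.307], [-1.0, -0.0, 0.0]]
wrist_force: [-5.8, 0.3, 16.2]
finger_gap: 0.0007
```

Emit:
{"api": "servo_tool", "payload": {
  "translation": [
    [-3, 0, 0],
    [-6, 0, 0],
    [-10, 0, 0],
    [-15, 0, 0],
    [-25, 0, 0],
    [-45, 0, 0],
    [-75, 0, 0],
    [-100, 0, 0],
    [-120, 0, 0],
    [-120, 0, 0],
    [-120, 0, 0]
  ],
  "spin": [0, 0, 0, 0, 0, 0, 0, 0, 0, 0, 0]
}}

```text
t: 19.85
position: [0.5805, -0.1569, 0.1723]
ee_rot: [[0.001, 0.307, 0.952], [-0.001, 0.952, -0.307], [-1.0, -0.001, 0.001]]
wrist_force: [-0.5, -0.4, -0.3]
finger_gap: 0.0002
```

Run:
```python
from h import *
def go(im,d,n):
    W=world(n,d);hsv=cv2.cvtColor(im,cv2.COLOR_BGR2HSV)
    m=(hsv[...,1]<70)&(hsv[...,2]>150)
    for i,(x,y) in enumerate([(.615,-.045),(.597,-.102),(.579,-.158),(.5605,-.215)]):
        q=W[m&(np.hypot(W[...,0]-x,W[...,1]-y)<.011)&(W[...,2]>.058)]
        print(n,"key",i+1,len(q),np.round(np.percentile(q[:,2],[50,75])*1000,1) if len(q) else "")
for n in("side","top"):
    go(cv2.imread(f"pics/{n}0.png"),np.load(f"{n}0.npy"),n)
    im,d=manip.read_camera(n);go(im,d,n);cv2.imwrite(f"pics/{n}9.png",im)
```

```text
side key 1 50 [65.6 66.2]
side key 2 51 [68.8 69.9]
side key 3 53 [63.1 64.2]
side key 4 64 [69.3 70.1]
side key 1 46 [65.  66.3]
side key 2 50 [68.8 69.8]
side key 3 59 [65.9 66.8]
side key 4 64 [69.4 70.3]
top key 1 99 [67.4 68.1]
top key 2 101 [71.2 71.9]
top key 3 99 [65.1 66.4]
top key 4 105 [71.3 72. ]
top key 1 100 [67.7 68.4]
top key 2 100 [71.  71.8]
top key 3 100 [68.  68.7]
top key 4 28 [71.5 72.1]
```

View pics/side9.png

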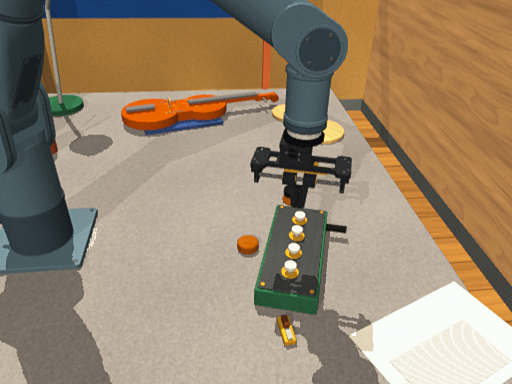

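The stop was felt (16 N at 52.2). Key3 has risen 2.8–2.9 mm in both views, and the other caps are unchanged within 0.6 mm. The picture shows the rosin at (248,244) and the plane at (287,331), where they were, and the jar behind the gripper. The arm is clear, so I hand in.

```bash
python3 -c "
from rig import manip
print(manip.finish_job())"
```

```text
the job is handed in; nothing more can be done
None
```

The latched key was key3, third from the left. I pressed it to its stop, let it spring up, and handed the job in; no verdict was reported.

- **Finding it:** Key4 was free: it touched at about 64.2 mm reported TCP height, then gave at about 0.9 N/mm, and I pushed it roughly 2 mm. Key3 stood firm to about 3.9 N within 0.9 mm and yielded from about 5 N. I did not tap keys 1 and 2.
- **Pressing it:** Force on key3 rose to about 10 N, then jumped to 16 N at the stop, about 6 mm down. I then lifted 120 mm clear.
- **Final check:** Key3's top stands 2.8–2.9 mm higher than at the start, in both the side and top cameras. The other three caps measured within 0.6 mm of their starts. The rosin and plane looked unmoved in the last side picture.
- **Not checked:** The jar was mostly hidden behind the gripper in that picture, so I did not re-measure it; the arm never worked near it. The latch could not be read directly; I judged it released because key3 sprang up.
- **One disagreement:** With the fingers shut, the real fingertips were about 8 mm behind the reported TCP, not 17 mm ahead as stated. I saw this in the depth images and worked from the felt contact heights instead.

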